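# Hold the UV lamp on the bronze find

## Robot

A 7-joint arm with a two-finger parallel gripper is mounted at the origin on a cart in front of the work surface, level with it; the furniture and walls round the work are solid. World frame = base frame: x ahead of the robot, y to its left, z up, the work surface at z = 0. Lengths are in m, angles in rad, forces in N, time in s.
With the tool pointing down it reaches from about 0.4 to 0.9 m from the base axis. Payload 5.6 kg.
Tool frame: the origin (TCP) lies on the centre line of the jaws, within the pads' length; the fingertips stand ahead of it and the grasp point (between the pads) lies 11 mm behind it (nose_length is the z of the fingertips in the tool frame, in m); z points along the fingers, y is the line along which they close (so a half turn about z gives the same grasp; the last joint's range is limited). The gripper opens to 92 mm and grips with 3 to 60 N. Pads are 20 mm wide; open, the fingers measure 128 mm over their backs; the gripper's body (75 mm by 189 mm) begins 69 mm behind the grasp point.
Start: joints at [1.291, 0.468, -0.012, 1.603, 0.006, 1.071, -0.056], TCP at [0.152, -0.632, 0.193] pointing down, gripper open.
Joint ranges: [-2.53, 2.53], [-0.31, 2.02], [-1.57, 1.55], [0.28, 2.44], [-1.29, 4.43], [0.15, 1.84], [-2.92, 2.92]. Speed limits (rad/s): [2.57, 2.57, 3.14, 3.14, 3.14, 3.14, 3.14].

## Interface

Orientations are given as a unit quaternion [w, x, y, z].
In Python, from rig import * gives the robot as it stands.
- The arm moves only by the shell command python3 -m handwheel 'ROWS' [OPENING]. ROWS is JSON, a list of rows, each a list of 2 entries, a list of its own where there are three numbers: the shift along the tool's x, y, z in mm, then the turn, a rotation vector about the tool's x, y, z in rad. A call has exactly 5 rows; each row is the pose to reach, as a shift and turn from the pose commanded when the call began, along the tool's axes at that moment; what a row does not reach only later rows make up. A row lasts 1/8 s, in which the tool goes at most 62.5 mm and 10.7 degrees, less where a joint would pass 70% of its speed; a pose out of reach is approached as far as the arm can. A call with a gripper value outside its range is refused whole. OPENING is the gripper's target within -1 to 1 (shut at 1, half-way at 0, fully open at -1), set as the call begins (- or left out, the last holds). The fingers move at their own pace and stop on an object; the grip force is fixed at half the most. Time passes only in rows, so rows that repeat a pose let the fingers close, or fill a call up. It gives the time, the measured TCP pose, the force, the opening and the grip force at its end, in the units of the state.
- sense(): the state, without advancing time (a new reading comes with each control period).
- grab_frame(name): name is "scene" or "side" or "wrist"; returns a dict with "img" (420x560x3 uint8, red, green, blue), "depth" (420x560 float32, m along the optical axis (not along the pixel's ray), 0 where there is no reading), "mtx" (3x3 intrinsics, pixels), "extrinsics" (4x4, takes a point from world to camera coordinates). Camera axes: x right, y down, z forward; pixel columns grow to the right and rows downward; lengths in m; the calibration is good to about 2 mm. A picture is of the moment at which its call begins.
- close_job(): hands the job in; it is judged then, once.
The state is a dict: "time": time; "joint_positions": joint angles; "joint_velocities": joint speeds; "joint_torque": joint torques, N m; "eef_pos": TCP position; "ee_rot": TCP orientation; "contact_force": force on the tool from outside, world axes, zero at the start; "torque": the same for the moment, N m; "width": opening from 0.0 (shut) to 1.0 (fully open); "gripper_force": force on a finger pad.
Only numpy, scipy, OpenCV 4.12 (cv2) and the standard library are available. Lean on these libraries where they do the work, as an engineer would, in place of code of your own. Each camera call takes 0.05 s, during which the arm holds its last target. There are 200 camera calls.

## Task

Examine the bronze find under ultraviolet: first turn the dimmer knob of the raking-light bar fully anticlockwise to its end stop, so that its light is out, then take the hand-held UV lamp by its top grip so that the red dead-man bar is squeezed fully in, and keep it squeezed, window down, from then on. Bring the lamp over the find and finish while still holding it there in the gripper, bar fully in: level, window down, centred over the find and lengthwise along it, with the window about 10 cm above the foam pad. Do not touch or shift the find, and leave the other things on the desk where they are.

Things in the scene. Friction and masses are not known exactly. Their poses are not given: they have to be found in the camera images.
- raking_light: raking-light bar, fixed to the desk: a white control box 88 x 84 mm, 32 mm high, with a black fascia, and a low aluminium light bar beyond it. Origin: centre of the box's underside, on the desk; +x runs from the box along the light bar, +z up. The bar (35 mm thick, from x = +68 mm to x = +303 mm, up to 110 mm high) shines towards -y
- dimmer_axis (a point): centre of the top face of the dimmer knob, 59 mm above the desk, on the knob's upright axis. The knob is a black fluted round knob with an aluminium cap and a red pointer line, 41 mm in diameter, 24 mm tall (35 to 59 mm above the desk), standing on the control box. Round, so it can be gripped across any diameter
- dimmer (a joint): angle of the dimmer knob in rad: 0 = end stop, fully anticlockwise seen from above, light out (pointer at the red dot); grows clockwise to 4.71. Friction about 0.03 N m, no spring, stays where left
- uv_lamp: hand-held UV lamp, loose, 0.4 to 0.65 kg, standing window down on the mat: dark housing 220 x 74 mm, top at 60 mm, yellow ends. Origin: centre of its underside; x long axis, z up. Above it a black grip along x, on posts at x = -82 and +82 mm (free to grip from -60 to +60 mm): 26 mm wide, 98 to 124 mm above the underside, 38 mm free below it. A red dead-man bar lies along the grip's -y side
- uv_grip (a point): middle of the UV lamp's grip, 111 mm above its underside, on its centre line; grip here across the lamp's y axis: 33 mm wide with the bar out (20 mm on the -y side, 13 mm on the +y side), 27 mm with it in
- uv_window (a point): centre of the lamp's dark violet window (146 x 42 mm, on the underside), 6 mm above the lamp's origin; moves with the lamp
- bar_face (a point): middle of the outer face of the red dead-man bar (122 mm long, 13 mm high), which moves towards the lamp's +y when squeezed
- deadman (a joint): travel of the spring-loaded red dead-man bar in m: 0 = out (released), 0.006 = fully in (lamp lit). The spring takes about 4 N to start and 10 N fully in; it returns by itself when let go
- bronze_find: loose corroded bronze brooch, 179 mm long, 50 mm wide, 29 mm high, lying on the foam pad. Origin: middle of its underside; y is its long axis, z up
- foam_pad: dark grey foam pad, fixed on the desk, 125 x 235 x 12 mm with a black and white scale bar along one edge. Origin: centre of its underside; y is its long axis
- pad_top (a point): centre of the foam pad's top face, 12 mm above the desk
- vial_black: bystander: glass vial with black cap, diameter 22 mm, 56 mm tall, origin at its underside
- vial_grey: bystander: glass vial with grey cap, diameter 22 mm, 56 mm tall, origin at its underside
- petri_dish: bystander: petri dish with fragments, diameter 60 mm, 12 mm tall, origin at its underside
- sample_box: bystander: white sample box with clear cover, 52 x 80 x 22 mm, origin at its underside
- loupe: bystander: folding loupe, 33 x 41 x 14 mm, origin at its underside
- cutting_mat: dark green cutting mat with a pale grid, fixed on the desk, 300 x 220 x 3 mm, origin at the centre of its underside, x its long axis

How it is judged:
By the outcome, as a careful person would: the job done as asked, in the order asked, and still so for the second after the job is handed in, while the arm keeps its last pose, push and grip.
It also fails if it takes over 45 s, if anything falls off the work surface, if the arm or the gripper's body presses on something with over 40 N, if the wrist force passes 120 N, or if a joint passes its speed limit or range.

## Working session

There is one attempt and no reset: what is moved stays moved. The work goes in short steps, Python scripts to look and compute and a shell command to move; the robot and the scene stay as the last step left them, time stands still between calls to the robot, and variables do not carry over. Pictures are saved under pics/ and viewed, at most 11 in all, crops included, and the job is handed in when it is done.

```bash
ls; mkdir -p pics
python3 - <<'E'
from rig import *
import cv2,numpy as np
s=sense();print({k:np.round(v,3).tolist() for k,v in s.items()})
ims=[]
for n in("scene","side","wrist"):
    f=grab_frame(n);np.savez(f"pics/{n}0.npz",**f)
    cv2.imwrite(f"pics/{n}0.png",f["img"][:,:,::-1]);print(n,f["mtx"].round(1).tolist(),f["extrinsics"].round(3).tolist())
E
```

```text
pics
{'time': 0.0, 'joint_positions': [1.291, 0.468, -0.012, 1.604, 0.006, 1.071, -0.056], 'joint_velocities': [0.001, 0.001, 0.0, 0.0, -0.0, 0.001, 0.002], 'joint_torque': [-0.001, -52.058, -0.013, -24.375, -0.057, 0.017, 0.0], 'eef_pos': [0.152, -0.631, 0.193], 'ee_rot': [-0.001, 0.993, 0.118, -0.0], 'contact_force': [0.88, 0.107, -0.271], 'torque': [-0.019, 0.019, 0.048], 'gripper_force': 0.0, 'width': 0.997}
scene [[452.2, 0.0, 278.0], [0.0, 452.2, 216.2], [0.0, 0.0, 1.0]] [[-0.5, -0.866, 0.008, 0.234], [-0.603, 0.341, -0.721, 0.471], [0.622, -0.365, -0.693, 0.717], [0.0, 0.0, 0.0, 1.0]]
side [[418.8, 0.0, 274.3], [0.0, 418.8, 208.0], [0.0, 0.0, 1.0]] [[0.996, 0.084, 0.023, -0.614], [0.063, -0.518, -0.853, -0.008], [-0.06, 0.851, -0.522, 1.249], [0.0, 0.0, 0.0, 1.0]]
wrist [[295.5, 0.0, 277.9], [0.0, 295.5, 208.1], [0.0, 0.0, 1.0]] [[0.234, -0.972, -0.0, -0.65], [-0.938, -0.226, 0.264, -0.031], [-0.257, -0.062, -0.964, 0.391], [0.0, 0.0, 0.0, 1.0]]
```

View pics/scene0.png

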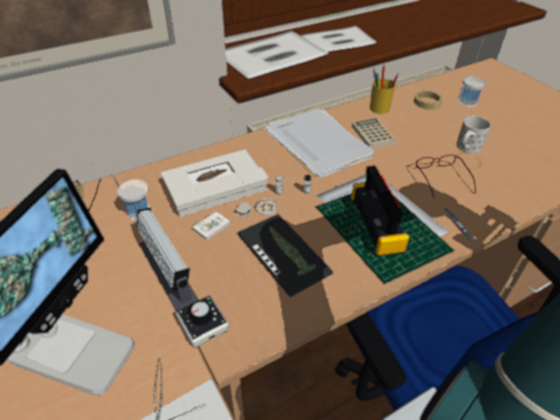

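View pics/side0.png

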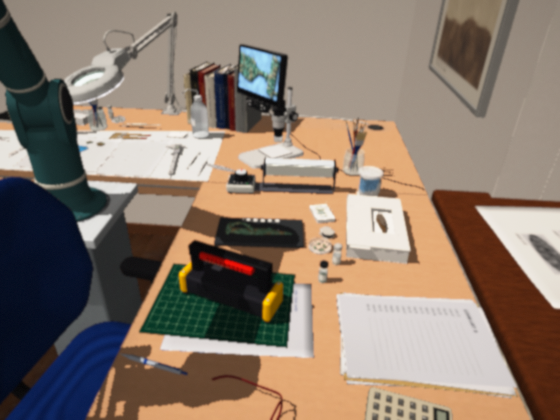

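Scene view: knob about (200,310), pad (285,253) with the find, lamp (380,215) on the green mat. In the side view the knob is at (240,178), the pad at (260,233), and the lamp at (230,275) with its red bar facing that camera. Next I'll use the depth cloud and colour masks for positions.

```bash
cat > h.py <<'E'
import numpy as np,cv2
def cloud(f):
    d=f["depth"];v,u=np.mgrid[:d.shape[0],:d.shape[1]];K=f["mtx"];T=f["extrinsics"]
    c=np.stack([(u-K[0,2])/K[0,0]*d,(v-K[1,2])/K[1,1]*d,d],-1)
    p=(c-T[:3,3])@T[:3,:3]; p[d<=0]=np.nan; return p
def ray(f,u,v,z):
    K=f["mtx"];T=f["extrinsics"];R=T[:3,:3];o=-R.T@T[:3,3]
    r=R.T@np.array([(u-K[0,2])/K[0,0],(v-K[1,2])/K[1,1],1]);return o+r*(z-o[2])/r[2]
def rect(p):
    (c,(w,h),a)=cv2.minAreaRect((p[:,:2]*1000).astype(np.float32)); return np.round(c,1),round(w,1),round(h,1),round(a,1)
E
python3 - <<'E'
from h import *
for n in("scene","side"):
    f=dict(np.load(f"pics/{n}0.npz"));P=cloud(f);z=P[...,2];hsv=cv2.cvtColor(f["img"],cv2.COLOR_RGB2HSV).astype(int);H,S,V=[hsv[...,i] for i in range(3)]
    box=lambda u,v,r:(np.abs(np.mgrid[:420,:560][1]-u)<r)&(np.abs(np.mgrid[:420,:560][0]-v)<r)
    L,Kn,Pd=((378,215,60),(200,312,35),(285,253,55)) if n=="scene" else ((230,278,60),(240,180,25),(262,233,55))
    print(n,"desk z",np.nanmedian(z[box(*Pd)&(H<18)&(S>90)]), "mat",np.nanmedian(z[box(*L)&(H>60)&(H<95)&(S>100)]))
    m=box(*L)&(z>.115)&(z<.14);print("grip",m.sum(),rect(P[m]),np.nanmax(z[m]))
    m=box(*L)&(H>20)&(H<33)&(S>150)&(V>90)&(z>.02);k,lab,st,ce=cv2.connectedComponentsWithStats(m.astype(np.uint8))
    for i in range(1,k):
        if st[i,4]>30:print("yellow",ce[i].round(),np.nanmedian(P[lab==i],0).round(3),rect(P[lab==i]))
    m=box(*L)&((H<6)|(H>174))&(S>150)&(z>.05);print("red",m.sum(),rect(P[m]) if m.sum()>3 else"")
    m=box(*Kn)&(z>.052)&(z<.066);print("knob",m.sum(),rect(P[m]),np.nanmedian(z[m]))
    m=box(*Kn)&(z>.025)&(z<.04);print("box",m.sum(),rect(P[m]))
    m=box(*Pd)&(V<110)&(z>.005)&(z<.02);k,lab,st,ce=cv2.connectedComponentsWithStats(m.astype(np.uint8));i=1+st[1:,4].argmax();print("pad",rect(P[lab==i]))
    m=box(*Pd)&(z>.02)&(z<.05);k,lab,st,ce=cv2.connectedComponentsWithStats(m.astype(np.uint8));i=1+st[1:,4].argmax();print("find",st[i,4],rect(P[lab==i]))
    x0,y0=Kn[0]-40,Kn[1]-35
    a=cv2.resize(f["img"][y0:y0+70,x0:x0+80],None,fx=5,fy=5);x1,y1=Pd[0]-50,Pd[1]-45
    b=cv2.resize(f["img"][y1:y1+90,x1:x1+100],None,fx=3.9,fy=3.9)[:350]
    cv2.imwrite(f"pics/c_{n}.png",np.hstack([a,b])[:,:,::-1])
a,b=cv2.imread("pics/c_scene.png"),cv2.imread("pics/c_side.png");cv2.imwrite("pics/c.png",cv2.resize(np.vstack([a,b]),None,fx=.85,fy=.85))
E
```

```text
scene desk z 0.0005708178632325079 mat 0.0038827878009717568
grip 741 (array([ 546.1, -339.7]), 36.6, 191.0, 70.6) 0.13187077345244982
yellow [358. 185.] [ 0.646 -0.349  0.062] (array([ 645.6, -349.8]), 26.6, 15.0, 64.6)
yellow [392. 243.] [ 0.448 -0.3    0.05 ] (array([ 453.4, -303.8]), 72.2, 24.9, 68.2)
red 69 (array([ 538.1, -348. ]), 13.2, 123.5, 72.1)
knob 382 (array([535.2, 183.5]), 131.9, 41.3, 16.1) 0.05951571127545862
box 1147 (array([505.6, 171.9]), 117.6, 84.3, 3.4)
pad (array([581.6, -78.7]), 237.0, 127.1, 3.6)
find 225 (array([534.7, -97.5]), 46.4, 90.4, 81.8)
side desk z 0.0020867102581758066 mat 0.0044699201460968105
grip 1210 (array([ 547.3, -342.5]), 35.6, 188.0, 70.4) 0.13135417676303207
yellow [184. 275.] [ 0.445 -0.335  0.061] (array([ 448.1, -321.9]), 40.8, 15.8, 66.2)
yellow [267. 304.] [ 0.635 -0.402  0.06 ] (array([ 637.2, -390.4]), 37.6, 15.5, 67.9)
red 566 (array([ 541.5, -330.2]), 56.7, 151.4, 69.3)
knob 94 (array([520.8, 163.8]), 43.0, 93.1, 80.3) 0.06055740523389917
box 308 (array([507.8, 168.7]), 114.9, 85.5, 1.9)
pad (array([583.3, -84. ]), 234.8, 123.3, 3.1)
find 284 (array([494.5, 155. ]), 89.4, 59.8, 4.3)
```

View pics/c.png

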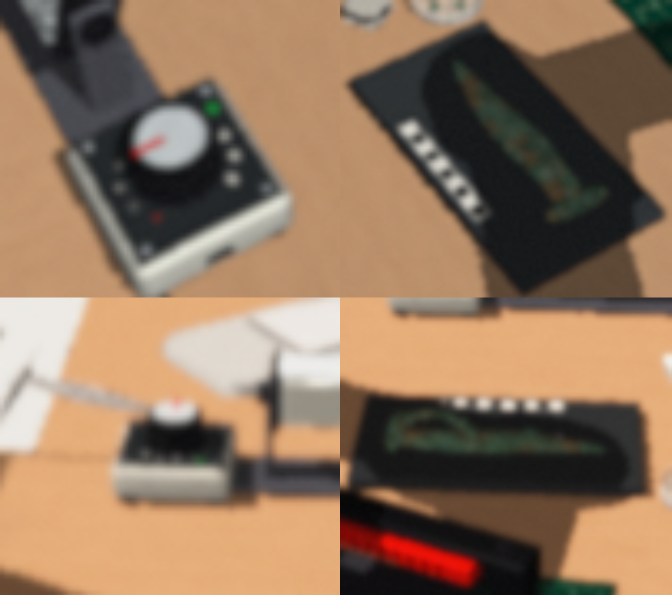

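Top row (scene): cap centre at crop (170,137), i.e. scene (200,309). The red pointer points left and the red dot sits at crop (158,215). Bottom row (side): cap at side (241,172), and the find lies along the pad.

Run:
```python
from h import *
import rig; print([ (k,getattr(rig,k)) for k in dir(rig) if 'nose' in k.lower() or 'len' in k.lower()])
f=dict(np.load("pics/scene0.npz"));g=dict(np.load("pics/side0.npz"))
a=ray(f,200,309.2,.059);print("knob",a,ray(g,241.2,171.8,.059))
tip=ray(f,160+133/4.25,277+152/4.25,.059);dot=ray(f,160+158/4.25,277+215/4.25,.034)
c=a
an=lambda p:np.degrees(np.arctan2(*(p-c)[1::-1]))
print("tip ang",an(tip),tip,"dot",an(dot),dot)
for n,F,b in(("scene",f,(285,253)),("side",g,(262,233))):
    P=cloud(F);z=P[...,2]
    # find: above pad
    m=(z>.018)&(z<.05)&(abs(P[...,0]-.582)<.1)&(abs(P[...,1]+.08)<.055);p=P[m]
    print(n,m.sum(),rect(p),p.mean(0).round(4),np.nanmax(p[:,2]))
    q=p[:,:2]-p[:,:2].mean(0);w,v=np.linalg.eigh(q.T@q);print("axis",np.degrees(np.arctan(v[1,1]/v[0,1])))
    m=(z>.055)&(z<.064)&(np.hypot(P[...,0]-c[0],P[...,1]-c[1])<.03);print("cap",rect(P[m]))
```

```text
[('nose_length', 0.008)]
knob [0.49228827 0.16939562 0.059     ] [0.49474488 0.17000684 0.059     ]
tip ang 87.7144031574267 [0.49303113 0.18800792 0.059     ] dot 139.3632897163123 [0.47129126 0.18741559 0.034     ]
scene 403 (array([581.1, -86.4]), 180.6, 47.9, 4.1) [ 0.547  -0.0887  0.0245] 0.04412327897007709
axis 1.9186490185088847
cap (array([492.2, 171.2]), 40.2, 41.3, 25.2)
side 369 (array([577.3, -85.2]), 168.8, 44.8, 7.3) [ 0.5573 -0.0946  0.0242] 0.04352521134329733
axis 3.645668678214951
cap (array([494.1, 167.9]), 42.8, 38.9, 87.7)
```

```bash
python3 -m handwheel --help 2>&1 | head -20
```

```text
invalid input: not JSON, or not a number
```

```bash
cat >> h.py <<'E'
from scipy.spatial.transform import Rotation as Ro
def go(x,y,z,yaw):
    "shift (mm) and turn in tool axes from the present pose to the world point (m), tool down, yaw of tool x (deg)"
    from rig import sense
    s=sense();q=s["ee_rot"];R=Ro.from_quat([*q[1:],q[0]])
    T=Ro.from_euler("z",yaw,degrees=True)*Ro.from_euler("x",180,degrees=True)
    d=R.inv().apply(np.array([x,y,z])-s["eef_pos"])*1000;r=(R.inv()*T).as_rotvec()
    print("t",round(s["time"],2),"pos",np.round(s["eef_pos"],4),"F",np.round(s["contact_force"],1),"w",round(s["width"]*92,1),"gf",round(s["gripper_force"],1),"q",np.round(s["joint_positions"],2))
    print("shift",d.round(1),"|",round(np.linalg.norm(d)),"turn",r.round(3))
E
python3 -m handwheel '[[[52,-29,-12],[0,0,-0.17]],[[104,-57,-24],[0,0,-0.34]],[[156,-86,-36],[0,0,-0.51]],[[208,-114,-48],[0,0,-0.68]],[[261,-143,-60],[0,0,-0.85]]]' -0.35
python3 -c "
from h import *
go(.47,-.1,.25,110)"
```

```text
time: 0.78
eef_pos: [0.3736, -0.4302, 0.2538]
ee_rot: [0.0, 0.855, 0.519, -0.0]
contact_force: [0.5, -0.1, -0.9]
width: 0.675
gripper_force: 0.0
t 0.78 pos [ 0.3736 -0.4302  0.2538] F [ 0.5 -0.1 -0.9] w 62.1 gf 0.0 q [ 1.03  0.3  -0.29  1.72  0.09  1.14  0.24]
shift [337.5 -66.6   3.7] | 344 turn [-0.     0.    -0.828]
```

```bash
python3 -m handwheel '[[[59,-12,0],[0,0,-0.16]],[[118,-24,0],[0,0,-0.33]],[[177,-36,0],[0,0,-0.5]],[[236,-48,0],[0,0,-0.66]],[[295,-60,0],[0,0,-0.83]]]' >/dev/null
python3 -c "
from h import *
go(.475,.13,.21,150)"
```

```text
t 1.4 pos [ 0.4569 -0.1408  0.2536] F [0.3 0.  0. ] w 62.2 gf 0.0 q [ 0.77  0.16 -0.6   1.91  0.1   1.1   0.48]
shift [248.1 110.1  43.4] | 275 turn [-0.     0.001 -0.696]
```

```bash
python3 -c "
from rig import *;import numpy as np
np.savez('pics/w1.npz',**grab_frame('wrist'))"
python3 -m handwheel '[[[50,22,8],[0,0,-0.14]],[[100,44,17],[0,0,-0.28]],[[150,66,26],[0,0,-0.42]],[[200,88,34],[0,0,-0.56]],[[248,110,43],[0,0,-0.696]]]' >/dev/null
python3 - <<'E'
from rig import *
from h import *
f=grab_frame('wrist');np.savez('pics/w2.npz',**f);w=np.load('pics/w1.npz')
cv2.imwrite('pics/w12.png',cv2.resize(np.hstack([w['img'],f['img']]),None,fx=.7,fy=.7)[:,:,::-1])
go(.493,.170,.085,150)
E
```

```text
t 2.12 pos [0.4751 0.137  0.2099] F [-1.2  5.4 -0.2] w 62.2 gf 0.0 q [ 0.38  0.3  -0.85  1.92  0.26  1.03  0.48]
shift [  0.2  37.  125.1] | 130 turn [ 0.005 -0.003  0.011]
```

View pics/w12.png

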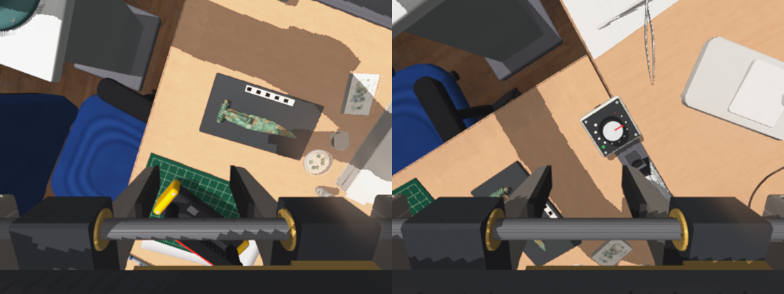

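Left half (before the move): the find at about (255,118) on the pad. Right half: the knob at wrist pixel (316,187) with its red pointer up-right. I'll measure both.

Run:
```python
from h import *
w=dict(np.load('pics/w1.npz'));f=dict(np.load('pics/w2.npz'))
P=cloud(f);z=P[...,2];k=(z>.053)&(z<.065)&(np.hypot(P[...,0]-.493,P[...,1]-.17)<.035)
v,u=np.nonzero(k);(cu,cv),r=cv2.minEnclosingCircle(np.c_[u,v].astype(np.float32));c=ray(f,cu,cv,.059);print("knob",c,cu,cv,r,P[k].mean(0))
I=f['img'].astype(int);red=(I[...,0]>120)&(I[...,0]-I[...,1]>60)&(I[...,0]-I[...,2]>60)
V,U=np.mgrid[:420,:560];n=(np.hypot(U-cu,V-cv)<40)&red
kk,lab,st,ce=cv2.connectedComponentsWithStats(n.astype(np.uint8))
for i in range(1,kk):
    p=ray(f,*ce[i],.059 if k[lab==i].mean()>.5 else .035);print(ce[i],st[i,4],p.round(4),"ang",np.degrees(np.arctan2(*(p-c)[1::-1])))
cv2.imwrite('pics/k.png',cv2.resize(f['img'][140:240,260:380],None,fx=5,fy=5,interpolation=2)[:,:,::-1])
P=cloud(w);z=P[...,2];hsv=cv2.cvtColor(w['img'],cv2.COLOR_RGB2HSV);near=(abs(P[...,0]-.58)<.13)&(abs(P[...,1]+.085)<.075)
m=near&(z>.018)&(z<.06);kk,lab,st,ce=cv2.connectedComponentsWithStats(m.astype(np.uint8));i=1+st[1:,4].argmax();p=P[lab==i]
print("find",st[i,4],rect(p));m=near&(hsv[...,1]>70)&(z>.012);p=P[m];print(rect(p))
m=near&(z>.009)&(z<.016)&(hsv[...,1]<60);print("pad",rect(P[m]))
```

```text
knob [0.49072807 0.16813087 0.059     ] 314.0384521484375 186.26922607421875 17.976490020751953 [0.49065708 0.16820046 0.0603317 ]
[318.5 160.5] 4 [0.4706 0.1884 0.035 ] ang 134.8620384662464
[323.94871795 181.92307692] 39 [0.492  0.1807 0.059 ] ang 84.23298686024313
find 1650 (array([572.6, -84.2]), 168.5, 47.9, 8.0)
(array([572.9, -86.5]), 249.8, 117.1, 3.2)
pad (array([580.8, -81.4]), 233.1, 122.6, 3.6)
```

View pics/k.png

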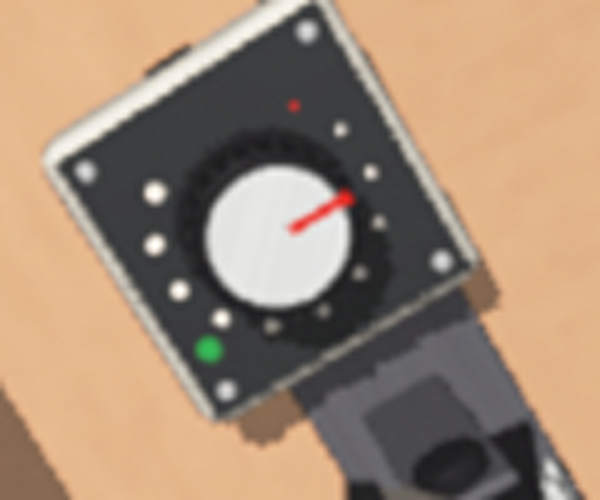

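The pointer has about 51° anticlockwise left to the red dot. Approaching the knob.

```bash
python3 -c "
from h import *
go(.4915,.169,.085,150)"
python3 -m handwheel '[[[0,12,30],[0,0,0]],[[1,24,60],[0,0,0]],[[1,36,90],[0,0,0.01]],[[1,36,124],[0,0,0.01]],[[1,36,124],[0,0,0.01]]]' >/dev/null
python3 -c "
from h import *
go(.4915,.169,.047,150)"
```

```text
t 2.12 pos [0.4751 0.137  0.2099] F [-1.2  5.4 -0.2] w 62.2 gf 0.0 q [ 0.38  0.3  -0.85  1.92  0.26  1.03  0.48]
shift [  1.1  35.4 125.1] | 130 turn [ 0.005 -0.003  0.011]
t 2.75 pos [0.4916 0.1585 0.0843] F [-0.8  0.4  1.2] w 62.1 gf 0.0 q [ 0.21  0.52 -0.73  1.97  0.46  0.83  0.25]
shift [ 5.3  9.1 37.3] | 39 turn [-0.004 -0.004 -0.016]
```

```bash
python3 -m handwheel '[[[5,9,0],[0,0,-0.016]],[[5,9,12],[0,0,-0.016]],[[5,9,25],[0,0,-0.016]],[[5,9,37],[0,0,-0.016]],[[5,9,37],[0,0,-0.016]]]' >/dev/null
python3 -c "
from h import *
go(.4915,.169,.047,150)"
```

```text
t 3.38 pos [0.493  0.1694 0.0483] F [-0.8  0.3  0.6] w 62.0 gf 0.0 q [ 0.15  0.58 -0.69  1.99  0.52  0.76  0.2 ]
shift [ 1.1 -1.1  1.3] | 2 turn [-0.002 -0.002  0.001]
```

Good. Close, then turn anticlockwise (negative about tool z).

```bash
python3 -m handwheel '[[[1,0,1],[0,0,0]],[[1,0,1],[0,0,0]],[[1,0,1],[0,0,0]],[[1,0,1],[0,0,0]],[[1,0,1],[0,0,0]]]' 1
python3 -m handwheel '[[[0,0,0],[0,0,-0.15]],[[0,0,0],[0,0,-0.3]],[[0,0,0],[0,0,-0.45]],[[0,0,0],[0,0,-0.6]],[[0,0,0],[0,0,-0.75]]]'
python3 -m handwheel '[[[0,0,0],[0,0,-0.06]],[[0,0,0],[0,0,-0.12]],[[0,0,0],[0,0,-0.18]],[[0,0,0],[0,0,-0.24]],[[0,0,0],[0,0,-0.24]]]'
python3 -c "
from h import *;from rig import *
print(sense()['torque']);go(.4915,.169,.047,210)"
```

```text
time: 4.0
eef_pos: [0.493, 0.1703, 0.0486]
ee_rot: [0.0, 0.259, 0.966, 0.0]
contact_force: [1.0, 0.6, -0.8]
width: 0.154
gripper_force: 0.0
time: 4.62
eef_pos: [0.493, 0.1703, 0.0485]
ee_rot: [0.0, -0.116, 0.993, -0.0]
contact_force: [-1.1, 0.7, 0.9]
width: 0.003
gripper_force: 0.0
time: 5.25
eef_pos: [0.493, 0.1703, 0.0484]
ee_rot: [-0.0, -0.231, 0.973, 0.0]
contact_force: [0.8, -0.1, 0.0]
width: 0.005
gripper_force: 0.0
[ 0.10316832 -0.11948828 -0.00265114]
t 5.25 pos [0.493  0.1703 0.0484] F [ 0.8 -0.1  0. ] w 0.4 gf 0.0 q [ 0.31  0.67 -0.91  1.98  0.71  0.85  1.03]
shift [ 1.9 -0.5  1.4] | 2 turn [ 0.    -0.    -0.057]
```

The fingers shut on nothing, so I need to look.

Run:
```python
from rig import *
from h import *
a=grab_frame('scene');b=grab_frame('side');w=grab_frame('wrist')
np.savez('pics/s3.npz',**a);np.savez('pics/d3.npz',**b)
A=cv2.resize(a['img'][230:360,130:270],(400,371));B=cv2.resize(b['img'][90:220,170:310],(400,371))
cv2.imwrite('pics/s3.png',np.hstack([A,B])[:,:,::-1])
P=cloud(b);z=P[...,2];k=(np.hypot(P[...,0]-.493,P[...,1]-.17)<.035)&(z>.05)&(z<.12)
```

```text
(no output)
```

View pics/s3.png

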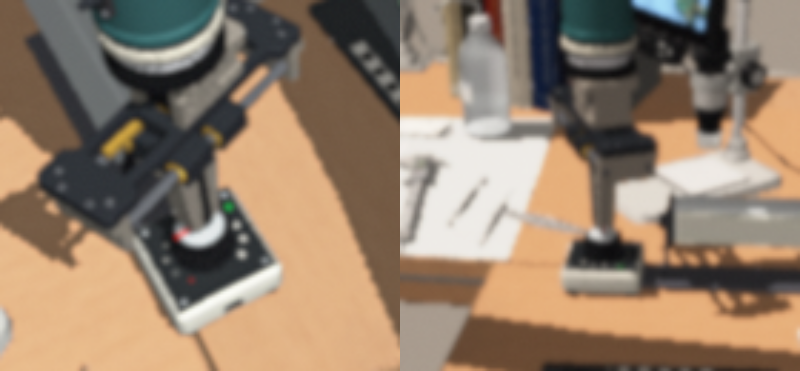

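The fingers closed above the cap: fingertip at side pixel (240,171), which is right at cap height. I'll measure where the fingertips are from wrist depth.

Run:
```python
from h import *
from rig import sense
for n,e in(('w1',[.4569,-.1408,.2536]),('w2',[.4751,.137,.2099])):
    f=dict(np.load(f'pics/{n}.npz'));P=cloud(f);d=f['depth'];m=(d>0)&(d<.3)
    kk,lab,st,ce=cv2.connectedComponentsWithStats(m.astype(np.uint8))
    V,U=np.mgrid[:420,:560];mm=m&(V<310)
    p=P[mm];print(n,mm.sum(),'lowest z rel tcp',np.percentile(p[:,2]-e[2],[0,1,5]),np.min(V[m]))
    for row in range(230,300,8):
        q=mm[row];print(row,[(int(u),(P[row,u]-e).round(3).tolist()) for u in np.nonzero(q)[0][[0,-1]]] if q.any() else'')
s=sense();print(s['torque'])
f=dict(np.load('pics/d3.npz'));P=cloud(f)
for v in range(150,182,3):print(v,P[v,240].round(3),f['img'][v,240])
```

```text
w1 14793 lowest z rel tcp [0.02086087 0.02610253 0.03875798] 236
230 
238 [(213, [-0.041, -0.007, 0.022]), (342, [0.033, 0.02, 0.022])]
246 [(201, [-0.045, -0.008, 0.036]), (354, [0.036, 0.022, 0.036])]
254 [(193, [-0.046, -0.007, 0.048]), (362, [0.038, 0.023, 0.048])]
262 [(185, [-0.048, -0.008, 0.057]), (370, [0.039, 0.023, 0.056])]
270 [(178, [-0.048, -0.007, 0.068]), (377, [0.039, 0.025, 0.068])]
278 [(0, [-0.09, -0.001, 0.112]), (559, [0.066, 0.057, 0.113])]
286 [(0, [-0.085, 0.001, 0.117]), (559, [0.064, 0.055, 0.117])]
294 [(0, [-0.085, -0.001, 0.118]), (559, [0.062, 0.053, 0.119])]
w2 14804 lowest z rel tcp [0.02104678 0.02638908 0.03916921] 236
230 
238 [(213, [-0.028, -0.039, 0.024]), (342, [0.012, 0.029, 0.023])]
246 [(201, [-0.03, -0.042, 0.037]), (354, [0.014, 0.033, 0.036])]
254 [(193, [-0.031, -0.043, 0.049]), (362, [0.014, 0.034, 0.048])]
262 [(185, [-0.031, -0.044, 0.059]), (370, [0.015, 0.035, 0.058])]
270 [(178, [-0.032, -0.043, 0.069]), (377, [0.015, 0.036, 0.068])]
278 [(0, [-0.068, -0.066, 0.113]), (559, [0.016, 0.079, 0.113])]
286 [(0, [-0.066, -0.062, 0.118]), (559, [0.013, 0.075, 0.118])]
294 [(0, [-0.064, -0.062, 0.118]), (559, [0.014, 0.073, 0.12])]
[ 0.10852063 -0.18441801  0.01299238]
150 [0.506 0.086 0.171] [88 80 73]
153 [0.507 0.08  0.165] [94 85 77]
156 [0.495 0.151 0.122] [93 83 75]
159 [0.494 0.155 0.11 ] [92 83 75]
162 [0.494 0.155 0.1  ] [92 83 75]
165 [0.494 0.155 0.09 ] [92 83 75]
168 [0.493 0.157 0.079] [96 85 76]
171 [0.491 0.17  0.061] [155 148 145]
174 [0.493 0.154 0.059] [121 120 118]
177 [0.494 0.151 0.05 ] [17 16 18]
180 [0.493 0.151 0.039] [18 18 18]
```

Both depth views put the true fingertips about 20 mm behind the reported TCP instead of 8 mm ahead, so I'll work from the measured tips. Turning back with the gripper open, then measuring while static.

```bash
python3 -m handwheel '[[[0,0,-5],[0,0,0.18]],[[0,0,-5],[0,0,0.36]],[[0,0,-5],[0,0,0.54]],[[0,0,-5],[0,0,0.72]],[[0,0,-5],[0,0,0.9]]]' -0.35 >/dev/null
python3 -m handwheel '[[[0,0,0],[0,0,0.09]],[[0,0,0],[0,0,0.09]],[[0,0,0],[0,0,0.09]],[[0,0,0],[0,0,0.09]],[[0,0,0],[0,0,0.09]]]' >/dev/null
cat >> h.py <<'E'
def tips():
    "fingertips seen by the wrist camera, in the tool frame (mm)"
    from rig import sense,grab_frame
    f=grab_frame('wrist');s=sense();q=s["ee_rot"];R=Ro.from_quat([*q[1:],q[0]])
    P=(cloud(f)-s["eef_pos"])@R.as_matrix()*1000
    V,U=np.mgrid[:420,:560];m=(P[...,2]<-10)&(P[...,2]>-60)&(f['depth']<.3)&(V<275)
    for h in(U<278,U>=278):
        p=P[m&h]
        if len(p):print("finger n",len(p),"zmax",np.percentile(p[:,2],99).round(1),"x",np.percentile(p[:,0],[2,98]).round(1),"y",np.percentile(p[:,1],[2,98]).round(1))
    return f
E
python3 - <<'E'
from h import *
f=tips();np.savez('pics/w4.npz',**f);go(.4915,.169,.047,150)
P=cloud(f);z=P[...,2];k=(z>.054)&(z<.065)&(np.hypot(P[...,0]-.492,P[...,1]-.17)<.03);print(k.sum(),rect(P[k]))
E
```

```text
finger n 957 zmax -22.4 x [-7.1 10.5] y [-46.2 -32.6]
finger n 972 zmax -22.0 x [-7.5 10.4] y [29.1 42.8]
t 6.7 pos [0.4929 0.1703 0.0534] F [-0.1  0.5  0.8] w 62.7 gf 0.0 q [ 0.16  0.57 -0.7   1.98  0.52  0.77  0.2 ]
shift [ 0.6 -1.8  6.4] | 7 turn [-0.    -0.     0.001]
2813 (array([491.7, 168.7]), 42.1, 42.6, 71.0)
```

```bash
python3 -m handwheel '[[[-1,0,10],[0,0,0]],[[-1,0,20],[0,0,0]],[[-1,0,28],[0,0,0]],[[-1,0,33],[0,0,0]],[[-1,0,33],[0,0,0]]]' >/dev/null
python3 -m handwheel '[[[0,0,0],[0,0,0]],[[0,0,0],[0,0,0]],[[0,0,0],[0,0,0]],[[0,0,0],[0,0,0]],[[0,0,0],[0,0,0]]]' 1
```

```text
time: 7.95
eef_pos: [0.4939, 0.1697, 0.0207]
ee_rot: [0.0, 0.259, 0.966, -0.0]
contact_force: [-0.8, -0.7, 5.2]
width: 0.441
gripper_force: 30.0
```

```bash
python3 -m handwheel '[[[0,0,0],[0,0,-0.15]],[[0,0,0],[0,0,-0.3]],[[0,0,0],[0,0,-0.45]],[[0,0,0],[0,0,-0.6]],[[0,0,0],[0,0,-0.74]]]' | tail -4
python3 -m handwheel '[[[0,0,0],[0,0,-0.08]],[[0,0,0],[0,0,-0.16]],[[0,0,0],[0,0,-0.22]],[[0,0,0],[0,0,-0.26]],[[0,0,0],[0,0,-0.26]]]'
python3 -c "
from h import *;from rig import *
print(sense()['torque']);go(.4915,.169,.047,210)"
```

```text
ee_rot: [0.0, -0.111, 0.994, 0.001]
contact_force: [-1.0, 1.6, 1.7]
width: 0.435
gripper_force: 30.0
time: 9.2
eef_pos: [0.4945, 0.1713, 0.0207]
ee_rot: [0.001, -0.236, 0.972, 0.001]
contact_force: [2.3, 5.3, -1.1]
width: 0.436
gripper_force: 30.0
[ 1.23833955 -0.60270255 -0.84022692]
t 9.2 pos [0.4945 0.1713 0.0207] F [ 2.3  5.3 -1.1] w 40.1 gf 30.0 q [ 0.28  0.71 -0.88  1.99  0.77  0.81  1.  ]
shift [  3.6  -0.6 -26.3] | 27 turn [ 0.002  0.002 -0.047]
```

Torque about z is −0.84 N m, so it is against the stop. Release, rise, verify.

```bash
python3 -m handwheel '[[[0,0,0],[0,0,0.02]],[[0,0,0],[0,0,0.02]],[[0,0,0],[0,0,0.02]],[[0,0,-10],[0,0,0.02]],[[0,0,-40],[0,0,0.02]]]' -0.3 |tail -3
python3 -m handwheel '[[[0,0,-50],[0,0,0.15]],[[0,10,-100],[0,0,0.3]],[[0,20,-150],[0,0,0.45]],[[0,30,-170],[0,0,0.6]],[[0,30,-170],[0,0,0.6]]]' >/dev/null
python3 - <<'E'
from rig import *
from h import *
f=grab_frame('scene');g=grab_frame('wrist');np.savez('pics/w5.npz',**g)
A=cv2.resize(f['img'][270:350,160:260],(400,320));B=cv2.resize(g['img'],(427,320))
cv2.imwrite('pics/k5.png',np.hstack([A,B])[:,:,::-1]);go(.5,-.1,.25,170)
E
```

```text
contact_force: [-0.1, -0.2, 0.2]
width: 0.651
gripper_force: 0.0
t 10.55 pos [0.4802 0.196  0.2298] F [-0.2 -0.3 -0.2] w 59.7 gf 0.0 q [ 0.35  0.38 -0.99  1.83  0.35  1.12  0.66]
shift [ -60.9 -290.4  -19.8] | 297 turn [-0.001 -0.     0.034]
```

View pics/k5.png

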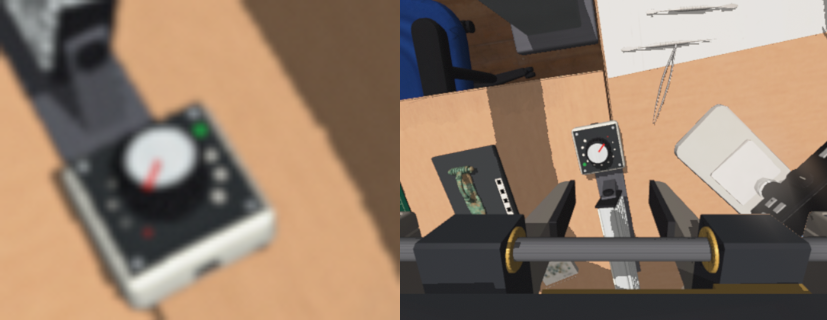

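Left: the pointer runs from cap (160,158) to (148,188), towards the red dot at (147,232). I'll check the angle numerically and move on towards the lamp.

```bash
python3 - <<'E'
from h import *
f=dict(np.load('pics/w5.npz'))
P=cloud(f);z=P[...,2];k=(z>.053)&(z<.065)&(np.hypot(P[...,0]-.493,P[...,1]-.17)<.03)
v,u=np.nonzero(k);(cu,cv),r=cv2.minEnclosingCircle(np.c_[u,v].astype(np.float32));c=ray(f,cu,cv,.059)
I=f['img'].astype(int);red=(I[...,0]>110)&(I[...,0]-I[...,1]>45)&(I[...,0]-I[...,2]>45)&(I[...,1]<110)
V,U=np.mgrid[:420,:560];n=(np.hypot(U-cu,V-cv)<30)&red
kk,lab,st,ce=cv2.connectedComponentsWithStats(n.astype(np.uint8));print(c,cu,cv)
for i in range(1,kk):
    p=ray(f,*ce[i],.059 if k[lab==i].mean()>.5 else .035);print(ce[i],st[i,4],p.round(4),"ang",np.degrees(np.arctan2(*(p-c)[1::-1])))
E
python3 -m handwheel '[[[-12,-58,-4],[0,0,0]],[[-24,-116,-8],[0,0,0]],[[-36,-174,-12],[0,0,0]],[[-48,-232,-16],[0,0,0.02]],[[-61,-290,-20],[0,0,0.034]]]' -1 >/dev/null
python3 -c "
from h import *
go(.52,-.28,.25,160.6)"
```

```text
[0.4909891  0.16860437 0.059     ] 258.558837890625 199.9705810546875
[271.5 179. ] 2 [0.4707 0.1876 0.035 ] ang 136.8853604886532
[264.8  192.15] 20 [0.4821 0.178  0.059 ] ang 133.60785924953103
t 11.18 pos [ 0.4985 -0.1016  0.2491] F [-0.3 -0.2  0.5] w 91.8 gf 0.0 q [ 0.93  0.32 -0.95  1.83  0.28  1.14  1.28]
shift [ -52.4 -171.8   -1.1] | 180 turn [ 0.    -0.003  0.163]
```

```bash
python3 -c "
from h import *
go(.64,-.38,.28,160.6)"
python3 -m handwheel '[[[-42,-45,-6],[0,0,0.03]],[[-84,-90,-12],[0,0,0.06]],[[-126,-135,-18],[0,0,0.1]],[[-150,-180,-24],[0,0,0.13]],[[-168,-220,-30],[0,0,0.163]]]' >/dev/null
python3 -m handwheel '[[[-10,-40,0],[0,0,0]],[[-10,-40,0],[0,0,0]],[[-10,-40,0],[0,0,0]],[[-10,-40,0],[0,0,0]],[[-10,-40,0],[0,0,0]]]' >/dev/null
python3 - <<'E'
from h import *
go(.64,-.38,.28,160.6)
f=tips();np.savez('pics/w6.npz',**f);cv2.imwrite('pics/w6.png',f['img'][:,:,::-1])
P=cloud(f);z=P[...,2];near=(np.hypot(P[...,0]-.547,P[...,1]+.341)<.15)&(f['depth']>.1)
m=near&(z>.118)&(z<.135);kk,lab,st,ce=cv2.connectedComponentsWithStats(m.astype(np.uint8));i=1+st[1:,4].argmax();print("grip",st[i],rect(P[lab==i]),P[lab==i].mean(0))
hsv=cv2.cvtColor(f['img'],cv2.COLOR_RGB2HSV);y=near&(hsv[...,0]>18)&(hsv[...,0]<34)&(hsv[...,1]>150)&(hsv[...,2]>100)
kk,lab,st,ce=cv2.connectedComponentsWithStats(y.astype(np.uint8))
for i in range(1,kk):
    if st[i,4]>40:print("yel",st[i],np.nanmean(P[lab==i],0).round(4),rect(P[lab==i]))
r=near&((hsv[...,0]<6)|(hsv[...,0]>174))&(hsv[...,1]>150)&(z>.09);print("red",r.sum(),rect(P[r]) if r.sum()>4 else'')
E
```

```text
t 11.18 pos [ 0.4985 -0.1016  0.2491] F [-0.3 -0.2  0.5] w 91.8 gf 0.0 q [ 0.93  0.32 -0.95  1.83  0.28  1.14  1.28]
shift [-188.  -249.3  -31.5] | 314 turn [ 0.    -0.003  0.163]
t 12.43 pos [ 0.6227 -0.3849  0.2806] F [ 1.3 -0.2 -0.2] w 91.9 gf 0.0 q [ 0.93  0.67 -0.75  1.23  0.44  1.4   1.46]
shift [-14.7  10.4   0.6] | 18 turn [-0.    -0.     0.001]
finger n 1110 zmax -22.5 x [-7.5 10.7] y [-60.5 -47. ]
finger n 1122 zmax -22.0 x [-7.2 10.8] y [44.3 57.8]
grip [ 277   23   32  176 4775] (array([ 546.6, -343.3]), 33.6, 187.0, 70.6) [ 0.54086156 -0.34092852  0.12677639]
yel [264  26  21  16 272] [ 0.445  -0.3289  0.0637] (array([ 441.3, -328.9]), 23.9, 46.0, 71.0)
yel [308  26  15  16 173] [ 0.4604 -0.2814  0.0602] (array([ 457.3, -278.4]), 18.7, 45.2, 50.2)
yel [266 184  18  14 192] [ 0.6322 -0.3949  0.0651] (array([ 628.2, -394.5]), 24.2, 27.5, 72.9)
yel [305 187  12  11 107] [ 0.6504 -0.3479  0.0611] (array([ 652.1, -344.4]), 22.9, 14.6, 71.6)
red 834 (array([ 540.5, -354.7]), 8.0, 124.9, 70.6)
```

View pics/w6.png

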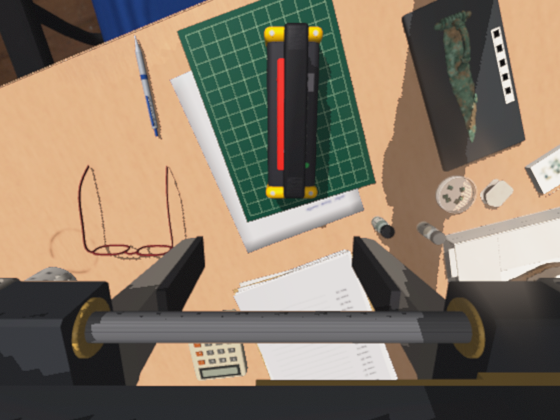

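The wrist view shows the lamp's grip vertical at about (297,110), with the red bar at its left (281,113). The fingers straddle nothing yet. The measured grip centre is about (0.547,−0.340), and the yaw matches. Now moving over the grip.

```bash
python3 -c "
from h import *
go(.5488,-.339,.15,160.6)"
python3 -m handwheel '[[[22,4,32],[0,0,0]],[[44,9,64],[0,0,0]],[[66,14,96],[0,0,0]],[[85,18,130],[0,0,0]],[[85,18,130],[0,0,0]]]' >/dev/null
python3 -c "
from h import *
go(.5488,-.339,.072,160.6)"
```

```text
t 12.47 pos [ 0.6227 -0.3852  0.2807] F [ 0.7 -0.1 -1.2] w 92.1 gf 0.0 q [ 0.93  0.67 -0.75  1.23  0.44  1.4   1.46]
shift [ 85.   19.1 130.7] | 157 turn [-0.  0.  0.]
t 13.1 pos [ 0.546  -0.3398  0.1487] F [-0.4 -0.6  0.2] w 92.1 gf 0.0 q [ 1.02  0.63 -0.74  1.62  0.47  1.08  1.37]
shift [-2.8  1.7 76.6] | 77 turn [ 0.    -0.005 -0.   ]
```

```bash
python3 -m handwheel '[[[-3,1,15],[0,0,0]],[[-3,1,40],[0,0,0]],[[-3,1,60],[0,0,0]],[[-3,1,77],[0,0,0]],[[-3,1,77],[0,0,0]]]' >/dev/null
python3 -c "
from h import *
go(.5488,-.339,.072,160.6)"
python3 -m handwheel '[[[0,0,0],[0,0,0]],[[0,0,0],[0,0,0]],[[0,0,0],[0,0,0]],[[0,0,0],[0,0,0]],[[0,0,0],[0,0,0]]]' 1 >/dev/null
python3 -m handwheel '[[[0,0,0],[0,0,0]],[[0,0,0],[0,0,0]],[[0,0,0],[0,0,0]],[[0,0,0],[0,0,0]],[[0,0,0],[0,0,0]]]'
```

```text
t 13.72 pos [ 0.551  -0.3405  0.072 ] F [-0.6  0.   0.5] w 92.1 gf 0.0 q [ 0.98  0.72 -0.69  1.66  0.54  0.96  1.32]
shift [2.5 0.7 0. ] | 3 turn [ 0.001 -0.002 -0.001]
time: 14.98
eef_pos: [0.5516, -0.3403, 0.0734]
ee_rot: [-0.0, 0.169, 0.986, 0.0]
contact_force: [0.5, 2.3, 0.5]
width: 0.293
gripper_force: 30.0
```

Width 27 mm at 30 N: the bar is fully in. Lift.

```bash
python3 -m handwheel '[[[0,0,-15],[0,0,0]],[[0,0,-35],[0,0,0]],[[0,0,-60],[0,0,0]],[[0,0,-85],[0,0,0]],[[0,0,-104],[0,0,0]]]' >/dev/null
python3 -m handwheel '[[[0,0,0],[0,0,0]],[[0,0,0],[0,0,0]],[[0,0,0],[0,0,0]],[[0,0,0],[0,0,0]],[[0,0,0],[0,0,0]]]' >/dev/null
python3 - <<'E'
from h import *
from rig import *
go(.578,-.085,.176,184)
f=grab_frame('side');g=grab_frame('wrist');h=grab_frame('scene')
for n,F in(('sd7',f),('w7',g),('sc7',h)):np.savez(f'pics/{n}.npz',**F)
for n,F in(('side',f),('scene',h)):
    P=cloud(F);z=P[...,2];hsv=cv2.cvtColor(F['img'],cv2.COLOR_RGB2HSV);y=(np.hypot(P[...,0]-.547,P[...,1]+.341)<.15)&(hsv[...,0]>18)&(hsv[...,0]<34)&(hsv[...,1]>150)&(hsv[...,2]>90)&(z>.05)
    kk,lab,st,ce=cv2.connectedComponentsWithStats(y.astype(np.uint8))
    for i in range(1,kk):
        if st[i,4]>25:print(n,"yel",st[i,4],np.nanmean(P[lab==i],0).round(4),"zmax/min",np.nanpercentile(P[lab==i][:,2],[5,95]).round(4))
P=cloud(g);z=P[...,2];m=(abs(P[...,0]-.58)<.13)&(abs(P[...,1]+.085)<.08)
a=m&(z>.02)&(z<.06);print('find',a.sum(),rect(P[a]) if a.sum()>9 else'')
cv2.imwrite('pics/c7.png',cv2.resize(np.hstack([f['img'],g['img']]),None,fx=.7,fy=.7)[:,:,::-1])
E
```

```text
t 16.23 pos [ 0.5514 -0.3407  0.177 ] F [ 0.  -0.6 -5.1] w 26.6 gf 30.0 q [ 1.02  0.61 -0.76  1.58  0.45  1.13  1.39]
shift [ 60.1 250.    1.1] | 257 turn [ 0.    -0.001 -0.41 ]
side yel 217 [ 0.4456 -0.3321  0.1526] zmax/min [0.1222 0.1688]
side yel 551 [ 0.6422 -0.3867  0.1501] zmax/min [0.1234 0.1683]
scene yel 59 [ 0.6463 -0.3462  0.1591] zmax/min [0.1282 0.1695]
scene yel 617 [ 0.448  -0.3     0.1484] zmax/min [0.1214 0.1676]
find 1838 (array([564.9, -83. ]), 153.0, 49.4, 9.8)
```

View pics/c7.png

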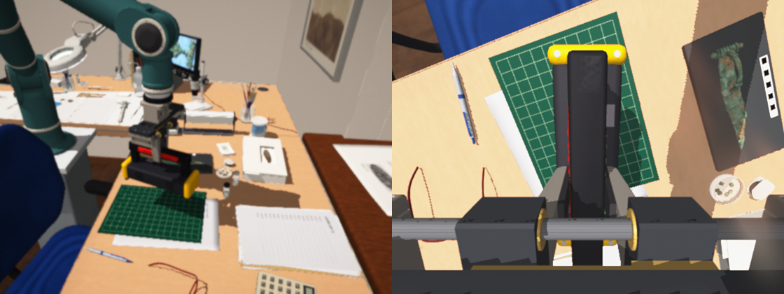

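The lamp hangs level, with both yellow ends at equal height. One precise find measurement by colour from the clear wrist frames before traversing.

Run:
```python
from h import *
for n in('w6','w1','w7'):
    f=dict(np.load(f'pics/{n}.npz'));P=cloud(f)
    near=(abs(P[...,0]-.582)<.108)&(abs(P[...,1]+.081)<.055)
    I=cv2.GaussianBlur(f['img'],(3,3),0).astype(int);sat=I.max(2)-I.min(2)
    m=(near&(sat>18)&(I.max(2)>35)).astype(np.uint8);m=cv2.morphologyEx(m,cv2.MORPH_OPEN,np.ones((2,2)))
    kk,lab,st,ce=cv2.connectedComponentsWithStats(m);i=1+st[1:,4].argmax()
    v,u=np.nonzero(lab==i);p=np.array([ray(f,a,b,.022) for a,b in zip(u,v)]);print(n,st[i,4],rect(p),rect(P[lab==i]))
    q=p[:,:2]-p[:,:2].mean(0);w,V=np.linalg.eigh(q.T@q);print(" pca",np.degrees(np.arctan(V[1,1]/V[0,1])).round(1),p.mean(0).round(4),"x",p[:,0].min().round(4),p[:,0].max().round(4))
```

```text
w6 224 (array([639.5, -91.8]), 13.7, 54.0, 77.4) (array([641.1, -87.4]), 17.4, 55.0, 77.0)
 pca -14.7 [ 0.6396 -0.09    0.022 ] x 0.6136 0.6666
w1 1913 (array([ 895.2, -361.2]), 277.4, 28.4, 20.1) (array([ 499.9, -108.4]), 60.7, 15.1, 3.1)
 pca 20.6 [ 0.8996 -0.3605  0.022 ] x 0.7653 1.0303
w7 1128 (array([ 630.4, -113.9]), 52.4, 112.6, 89.9) (array([ 642.1, -126.9]), 124.7, 42.2, 25.0)
 pca 19.7 [ 0.6586 -0.1217  0.022 ] x 0.5741 0.6868
```

Run:
```python
from h import *
outs=[]
for n in('w6','w7','w1','scene0'):
    f=dict(np.load(f'pics/{n}.npz'));P=cloud(f);z=P[...,2]
    near=(abs(P[...,0]-.582)<.105)&(abs(P[...,1]+.086)<.045)&(z>.005)&(z<.06)
    lab3=cv2.cvtColor(f['img'],cv2.COLOR_RGB2LAB).astype(int);chroma=np.hypot(lab3[...,1]-128,lab3[...,2]-128)
    m=(near&((chroma>8)|(z>.019))).astype(np.uint8);m=cv2.morphologyEx(m,cv2.MORPH_OPEN,np.ones((3,3)));m=cv2.morphologyEx(m,cv2.MORPH_CLOSE,np.ones((7,7)))
    kk,lab,st,ce=cv2.connectedComponentsWithStats(m);i=1+st[1:,4].argmax();s=(lab==i)&near
    p=P[s];print(n,st[i],rect(p))
    q=p[:,:2]-p[:,:2].mean(0);w,V=np.linalg.eigh(q.T@q);print(" pca",np.degrees(np.arctan(V[1,1]/V[0,1])).round(1),p.mean(0).round(4),"x",p[:,0].min().round(4),p[:,0].max().round(4))
    c=f['img'].copy();cv2.drawContours(c,cv2.findContours((lab==i).astype(np.uint8),0,1)[0],-1,(255,0,255),1)
    x,y,w_,h_=st[i,:4];outs.append(cv2.resize(c[max(y-10,0):y+h_+10,max(x-10,0):x+w_+10],(200,300)))
cv2.imwrite('pics/f.png',np.hstack(outs)[:,:,::-1])
```

```text
w6 [ 434   11   44  130 2536] (array([578.7, -96.1]), 47.9, 174.9, 89.4)
 pca 3.4 [ 0.5587 -0.0951  0.0226] x 0.4915 0.6662
w7 [ 454   61   53  173 4016] (array([589.3, -96.4]), 57.0, 197.4, 86.6)
 pca 0.1 [ 0.564  -0.0956  0.022 ] x 0.4913 0.6867
w1 [ 310  143  113   55 2047] (array([576.8, -84.5]), 175.7, 48.2, 7.4)
 pca 2.4 [ 0.5622 -0.093   0.0222] x 0.4906 0.6663
scene0 [273 232  42  43 460] (array([567.6, -95.9]), 47.7, 151.8, 86.9)
 pca 0.6 [ 0.5504 -0.0891  0.0233] x 0.4919 0.644
```

View pics/f.png

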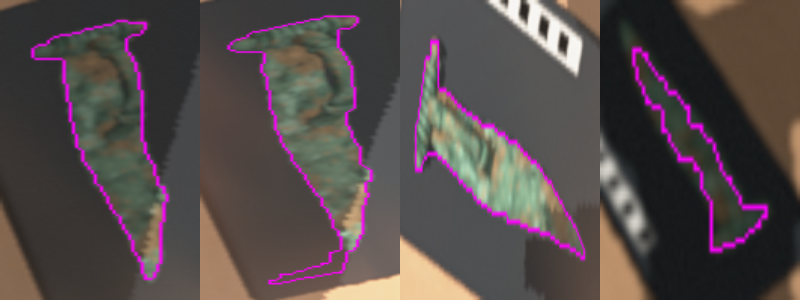

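Contours: w6 (left) outlines the whole find, a T crossbar at the head with a tapering body. w7 leaks at the tip. I'll get axis and centre from the bounding extents and crossbar direction in w6 and w1.

Run:
```python
from h import *
for n in('w6','w1'):
    f=dict(np.load(f'pics/{n}.npz'));P=cloud(f);z=P[...,2]
    near=(abs(P[...,0]-.582)<.105)&(abs(P[...,1]+.086)<.045)&(z>.005)&(z<.06)
    lab3=cv2.cvtColor(f['img'],cv2.COLOR_RGB2LAB).astype(int);chroma=np.hypot(lab3[...,1]-128,lab3[...,2]-128)
    m=(near&((chroma>8)|(z>.019))).astype(np.uint8);m=cv2.morphologyEx(m,cv2.MORPH_OPEN,np.ones((3,3)));m=cv2.morphologyEx(m,cv2.MORPH_CLOSE,np.ones((7,7)))
    kk,lab,st,ce=cv2.connectedComponentsWithStats(m);i=1+st[1:,4].argmax();p=P[(lab==i)&near][:,:2]*1000
    for a in range(-6,13,3):
        c,s=np.cos(np.radians(a)),np.sin(np.radians(a));L=p@[c,s];W=p@[-s,c];mid=np.array([(L.min()+L.max())/2,(W.min()+W.max())/2])
        print(n,a,"L",np.ptp(L).round(1),"W",np.ptp(W).round(1),"centre",(mid[0]*np.array([c,s])+mid[1]*np.array([-s,c])).round(1))
    h=p[p[:,0]<p[:,0].min()+14];h=h[(h[:,1]>h[:,1].max()-9)|(h[:,1]<h[:,1].min()+9)];t=np.polyfit(h[:,1],h[:,0],1)[0];print("crossbar normal yaw",-np.degrees(np.arctan(t)))
    for x0 in range(495,670,15):
        b=p[(p[:,0]>x0)&(p[:,0]<x0+6)];print(x0,b[:,1].min().round(),b[:,1].max().round(),end='; ')
    print()
```

```text
w6 -6 L 175.9 W 58.0 centre [577.1 -98.2]
w6 -3 L 175.6 W 52.4 centre [578.  -97.1]
w6 0 L 174.7 W 48.0 centre [578.8 -95.2]
w6 3 L 175.0 W 48.4 centre [578.5 -90.9]
w6 6 L 175.0 W 48.7 centre [577.6 -86.6]
w6 9 L 174.6 W 51.7 centre [576.5 -84. ]
w6 12 L 173.8 W 60.1 centre [575.7 -84.1]
crossbar normal yaw 0.37014852763224854
495 -119.0 -72.0; 510 -107.0 -73.0; 525 -108.0 -81.0; 540 -110.0 -86.0; 555 -109.0 -76.0; 570 -109.0 -76.0; 585 -106.0 -78.0; 600 -103.0 -74.0; 615 -100.0 -76.0; 630 -98.0 -80.0; 645 -97.0 -82.0; 660 -96.0 -85.0; 
w1 -6 L 176.0 W 53.6 centre [ 577.  -100.6]
w1 -3 L 176.1 W 49.3 centre [577.8 -98.7]
w1 0 L 175.7 W 49.1 centre [578.4 -94.6]
w1 3 L 175.9 W 48.8 centre [578.1 -90.4]
w1 6 L 175.9 W 48.4 centre [577.3 -86.3]
w1 9 L 175.4 W 50.3 centre [576.3 -83.5]
w1 12 L 174.5 W 57.8 centre [575.6 -83.7]
crossbar normal yaw 0.5312061186882023
495 -119.0 -71.0; 510 -110.0 -83.0; 525 -108.0 -84.0; 540 -109.0 -82.0; 555 -110.0 -80.0; 570 -109.0 -78.0; 585 -107.0 -77.0; 600 -104.0 -78.0; 615 -100.0 -78.0; 630 -97.0 -81.0; 645 -96.0 -84.0; 660 -94.0 -88.0;
```

Find axis is about 2° yaw, centre about (0.579,−0.093). The lamp sits (+4.6,−1.6) mm in the tool frame. Moving over the find.

```bash
python3 -c "
from h import *
go(.5835,-.0915,.1765,182)"
python3 -m handwheel '[[[10,40,0],[0,0,-0.06]],[[22,85,0],[0,0,-0.14]],[[34,130,0],[0,0,-0.22]],[[44,170,0],[0,0,-0.29]],[[50,205,0],[0,0,-0.35]]]' >/dev/null
python3 -m handwheel '[[[2,22,0],[0,0,-0.01]],[[4,38,0],[0,0,-0.02]],[[4,38,0],[0,0,-0.02]],[[4,38,0],[0,0,-0.02]],[[4,38,0],[0,0,-0.02]]]' >/dev/null
python3 -c "
from h import *
go(.5835,-.0915,.1765,182)"
```

```text
t 16.38 pos [ 0.5515 -0.3408  0.1774] F [-0.1  0.1 -4.7] w 26.8 gf 30.0 q [ 1.02  0.61 -0.76  1.58  0.45  1.13  1.39]
shift [ 52.9 245.7   0.9] | 251 turn [ 0.    -0.    -0.375]
t 17.62 pos [ 0.5683 -0.0946  0.1773] F [-0.1  0.2 -6. ] w 26.8 gf 30.0 q [ 0.78  0.54 -0.9   1.76  0.47  1.08  1.31]
shift [-15.3   2.6   0.8] | 16 turn [-0.001 -0.    -0.007]
```

```bash
python3 -m handwheel '[[[-8,2,0],[0,0,-0.007]],[[-15,3,1],[0,0,-0.007]],[[-15,3,1],[0,0,-0.007]],[[-15,3,1],[0,0,-0.007]],[[-15,3,1],[0,0,-0.007]]]' >/dev/null
python3 - <<'E'
from h import *
from rig import *
go(.5835,-.0915,.1765,182)
F={n:grab_frame(n) for n in('side','scene','wrist')}
for n,f in F.items():
    np.savez(f'pics/{n}8.npz',**f)
    P=cloud(f);z=P[...,2];hsv=cv2.cvtColor(f['img'],cv2.COLOR_RGB2HSV);near=(abs(P[...,0]-.579)<.13)&(abs(P[...,1]+.093)<.08)
    y=near&(hsv[...,0]>18)&(hsv[...,0]<34)&(hsv[...,1]>150)&(hsv[...,2]>80)&(z>.09)
    kk,lab,st,ce=cv2.connectedComponentsWithStats(y.astype(np.uint8))
    for i in range(1,kk):
        if st[i,4]>25:
            p=P[lab==i];print(n,st[i,4],"min",np.nanpercentile(p,2,axis=0).round(4),"max",np.nanpercentile(p,98,axis=0).round(4))
    g=near&(z>.215)&(z<.24)&(hsv[...,2]<80);print(n,"grip",g.sum(),rect(P[g]) if g.sum()>5 else '')
    h=near&(z>.155)&(z<.175);print(n,"housing",h.sum(),rect(P[h]) if h.sum()>5 else '')
    r=near&((hsv[...,0]<6)|(hsv[...,0]>174))&(hsv[...,1]>150)&(z>.18);print("red",r.sum(),P[r].mean(0).round(4),rect(P[r]) if r.sum()>5 else '')
cv2.imwrite('pics/c8.png',cv2.resize(np.hstack([F['side']['img'][90:330,140:420],F['scene']['img'][90:330,160:440]]),None,fx=1.4,fy=1.4)[:,:,::-1])
E
```

```text
t 18.25 pos [ 0.583  -0.0896  0.1764] F [-0.   0.4 -5.2] w 26.9 gf 30.0 q [ 0.75  0.56 -0.89  1.73  0.49  1.09  1.31]
shift [-0.4 -2.  -0.1] | 2 turn [-0.    -0.     0.002]
side 153 min [ 0.4732 -0.1305  0.1189] max [ 0.4872 -0.0727  0.1684]
side 167 min [ 0.6729 -0.1231  0.1198] max [ 0.6875 -0.0686  0.1689]
side grip 418 (array([ 579.9, -102.1]), 180.0, 32.8, 4.2)
side housing 1244 (array([579.9, -91.5]), 219.7, 73.5, 1.3)
red 301 [ 0.5779 -0.1016  0.2187] (array([578.6, -98.8]), 129.1, 17.5, 3.1)
scene 26 min [ 0.5928 -0.0669  0.3139] max [ 0.5999 -0.0507  0.32  ]
scene 103 min [ 0.6663 -0.0767  0.1231] max [ 0.6804 -0.0477  0.1685]
scene 587 min [ 0.4677 -0.1242  0.12  ] max [ 0.4827 -0.0561  0.1675]
scene grip 768 (array([572.7, -87. ]), 178.5, 53.0, 12.1)
scene housing 1590 (array([574.6, -75.6]), 222.0, 72.2, 9.3)
red 0 [nan nan nan] 
wrist 1705 min [ 0.4683 -0.1284  0.1606] max [ 0.486  -0.0602  0.1681]
wrist 72 min [ 0.5509 -0.0755  0.2993] max [ 0.554  -0.0744  0.3059]
wrist 71 min [ 0.5556 -0.0754  0.3064] max [ 0.5626 -0.0741  0.3093]
wrist 120 min [ 0.5622 -0.1207  0.1653] max [ 0.686  -0.0982  0.3041]
wrist 121 min [ 0.5616 -0.0845  0.165 ] max [ 0.6842 -0.0531  0.3041]
wrist 96 min [ 0.5632 -0.0761  0.3102] max [ 0.565  -0.0735  0.3135]
wrist 260 min [ 0.5627 -0.0687  0.3103] max [ 0.5647 -0.0576  0.3132]
wrist 61 min [ 0.5623 -0.0537  0.3097] max [ 0.5644 -0.0482  0.3122]
wrist grip 14847 (array([566.5, -90.3]), 52.9, 164.3, 82.3)
wrist housing 7892 (array([577. , -91.8]), 217.6, 73.4, 1.7)
red 179 [ 0.5629 -0.1046  0.2255] (array([ 563.9, -104.6]), 89.6, 2.2, 2.2)<stdin>:15: RuntimeWarning: Mean of empty slice.
  ret = um.true_divide(
```

View pics/c8.png

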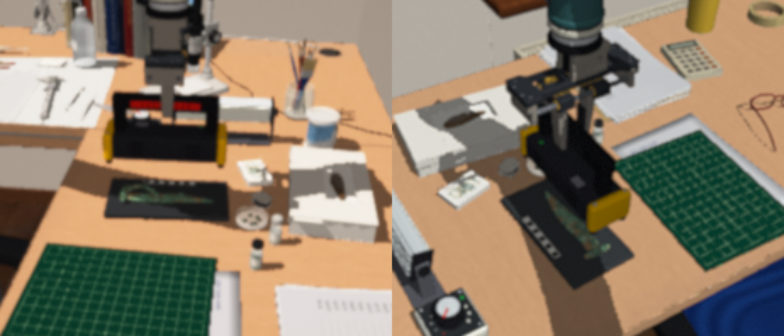

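The picture shows the lamp level over the pad and find, everything else in place, and the knob at its dot. Final 2 mm nudge, then hand in.

```bash
python3 -m handwheel '[[[0,-2,0],[0,0,0]],[[0,-2,0],[0,0,0]],[[0,-2,0],[0,0,0]],[[0,-2,0],[0,0,0]],[[0,-2,0],[0,0,0]]]'
python3 -c "
from rig import *
print(close_job())"
```

```text
time: 19.02
eef_pos: [0.5833, -0.0915, 0.1765]
ee_rot: [-0.0, -0.019, 1.0, -0.0]
contact_force: [-0.4, 0.6, -5.9]
width: 0.289
gripper_force: 30.0
the job is handed in; nothing more can be done
None
```

The job is handed in, with no verdict shown: the dimmer knob is at its anticlockwise stop, and the lamp is held level over the find, aligned within about 2 mm, bar fully in, window about 10 cm above the pad.

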